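Change the seal under a grinder burr

ROBOT

A 7-joint arm with a two-finger parallel gripper is mounted at the origin on a cart in front of the work surface, level with it; the furniture and walls round the work are solid. World frame = base frame: x ahead of the robot, y to its left, z up, the work surface at z = 0. Lengths are in m, angles in degrees, forces in N, time in s.
With the tool pointing down it reaches from about 0.35 to 0.9 m from the base axis. Payload 8.1 kg.
Tool frame: the origin (TCP) lies between the finger pads; the fingertips stand 25 mm ahead of it and the grasp point (between the pads) lies 6 mm ahead of it; z points along the fingers, y is the line along which they close (so a half turn about z gives the same grasp; the last joint's range is limited). The gripper opens to 85 mm and grips with 20 to 120 N. Pads are 22 mm wide; open, the fingers measure 114 mm over their backs; the gripper's body (76 mm by 85 mm) begins 54 mm behind the grasp point. The pads swing forward as they close: fully open they stand 13 mm farther back than shut.
Start: joints at [-75.149, 24.895, 1.432, 90.138, -0.665, 64.973, -4.303], TCP at [0.221, 0.585, 0.256] pointing down, gripper open.
Joint ranges: [-149.89, 149.89], [-25.12, 119.58], [-72.63, 75.52], [4.76, 147.25], [-75.54, 255.54], [6.69, 114.76], [-157.13, 157.13]. Speed limits (degrees/s): [127.2, 127.2, 172.46, 172.46, 180, 180, 180].

INTERFACE

Orientations are given as a 3x3 rotation matrix whose columns are the frame's x, y, z axes.
In Python, from rig import manip gives the robot as it stands.
- The arm moves only by the shell command python3 -m handwheel 'ROWS' [FORCE]. ROWS is a JSON object of lists of equal length, an entry for each row: "jaw": the opening, from -1 (shut) to 1 (fully open), so that 0 is half open; "linear": the shift along the tool's x, y, z in mm, a list of three; "rotation": the turn, a rotation vector about the tool's x, y, z in degrees, a list of three. In form: {"jaw": [jaw, ...], "linear": [[tx, ty, tz], ...], "rotation": [[ax, ay, az], ...]}. A call has 1 to 12 rows; each row is the pose to reach, as a shift and turn from the pose commanded when the call began, along the tool's axes at that moment; what a row does not reach only later rows make up. A row lasts 1/10 s, in which the tool goes at most 50 mm and 8.59 degrees, less where a joint would pass 70% of its speed; a pose out of reach is approached as far as the arm can. A call with a gripper value outside its range is refused whole. The fingers move at their own pace and stop on an object; FORCE is the grip in N (left out, the last holds). Time passes only in rows, so rows that repeat a pose let the fingers close. It gives the time, the measured TCP pose, the force, the opening and the grip force at its end, in the units of the state.
- manip.observe(): the state, without advancing time (a new reading comes with each control period).
- manip.camera(name): name is "scene" or "top" or "wrist"; returns the picture (384x512x3 uint8, blue, green, red); there is no depth.
- manip.camera_params(name): a dict with "fx", "fy", "cx", "cy" (pixels), "pose" (4x4, takes a point from camera to world coordinates). Camera axes: x right, y down, z forward; pixel columns grow to the right and rows downward; lengths in m; the calibration is good to about 2 mm. A picture is of the moment at which its call begins: read the wrist's pose just before it. camera_params takes no time and is no camera call; for the wrist camera it gives the pose at the moment of the call.
- manip.job_done(): hands the job in; it is judged then, once.
The state is a dict: "clock": time; "joint_positions": joint angles; "dq": joint speeds; "joint_efforts": joint torques, N m; "ee_pos": TCP position; "tool_rot": TCP orientation; "ft_force": force on the tool from outside, world axes, zero at the start; "moment": the same for the moment, N m; "gripper_width": opening from 0.0 (shut) to 1.0 (fully open); "gripper_force": force on a finger pad.
Only numpy, scipy, OpenCV 4.12 (cv2) and the standard library are available. Lean on these libraries where they do the work, as an engineer would, in place of code of your own. Each camera call takes 0.05 s, during which the arm holds its last target. There are 200 camera calls.

TASK

The black seal under the burr of the grinder drive is worn out: lift off the brass end cap and then the steel cone burr and stand them side by side in the blue tray, then take the worn seal off the spindle and lay it in the red scrap dish. Fit the new pale seal flat on its seat and put the burr and then the cap back on top of it, all fully home as they were. Leave the green seal, the spanner and the brush where they lie.

Things in the scene. Friction and masses are not known exactly. Their poses are not given: they have to be found in the camera images.
- drive_unit: Grinder gear motor, fixed: case 104x92x34 mm, dark motor toward +x to 128 mm, 53 high. Origin on the bench under the spindle axis, z up. Neck 44 mm wide (66 at its foot, below 42 height), its top at 56 is the seal seat. Spindle above: collar 24 wide to 4 mm over the seat, 18 wide from 9 to 30, cone to 8 at 40; no thread, parts slide straight up. Undersides at home: seal 56, burr 65, cap 85 mm up.
- brass_cap: Brass knurled end cap that covers the spindle tip, diameter 34 mm, 28 mm high, 60 g, with a plain blind hole 21 mm wide and 13 mm deep in its underside; no thread: it sits loosely on the burr and lifts straight off. Origin at the centre of its underside, z up.
- cone_burr: Steel conical grinder burr, 130 g, 20 mm high: an upright rim of diameter 50 mm and 12 mm height below, a cone above it that narrows to 37 mm at the top; plain through hole 22 mm. Sits on the seal; wide side stays down. Origin at the centre of its underside, z up.
- worn_seal: Worn black rubber ring (behaves as rigid), outer diameter 58 mm, hole 28 mm, 9 mm thick, 20 g; at the start on the seat round the spindle, under the burr, its edge showing 4 mm all round. Origin at the centre of its underside, z up.
- new_seal: New pale grey-beige silicone ring (behaves as rigid) of the same size, outer diameter 58 mm, hole about 28 mm, 9 mm thick, 20 g, lying flat on the bench. It goes on as it lies. Origin at the centre of its underside as it lies at the start, z up.
- blue_tray: Shallow blue parts tray with black liner, fixed, 130 mm (its x) by 200 mm (its y) outside, rim 18 mm high, walls 4 mm; inner floor 6 mm above the bench. Origin at the centre of its underside, z up.
- red_dish: Round red scrap dish, fixed, rim diameter 150 mm and 18 mm high, flat floor of diameter about 125 mm, 4 mm above the bench. Origin at the centre of its underside, z up.
- green_seal: Bystander: small green ring, outer diameter 42 mm, hole 14 mm, 6 mm thick, lying on the bench; it belongs to another joint and does not fit the spindle. Origin at the centre of its underside.
- spanner: Bystander: open-ended steel spanner lying flat, 20 x 126 x 5 mm (long along its y). Origin at the centre of its underside.
- flat_brush: Bystander: short flat brush lying flat, 29 x 84 x 6 mm (long along its y). Origin at the centre of its underside.
Things that resemble listed ones, but are neither listed nor needed, are in the scene too. Leave any purple look-alike of the cone_burr alone.

How it is judged:
By the outcome, as a careful person would: the job done as asked, in the order asked, and still so for the second after the job is handed in, with the robot touching nothing.
It also fails if it takes over 131 s, if anything falls off the work surface, if the arm or the gripper's body presses on something with over 40 N, if the wrist force passes 120 N, or if a joint passes its speed limit or range.

## Working session

There is one attempt and no reset: what is moved stays moved. The work goes in short steps, Python scripts to look and compute and a shell command to move; the robot and the scene stay as the last step left them, time stands still between calls to the robot, and variables do not carry over. Pictures are saved under pics/ and viewed, at most 17 in all, crops included, and the job is handed in when it is done.

```bash
ls; mkdir -p pics
cat > h.py <<'E'
from rig import manip
import numpy as np, cv2
def snap(cam,name):
    p=manip.camera_params(cam); im=manip.camera(cam); cv2.imwrite(f'pics/{name}.png',im); return im,p
def pix2w(p,u,v,z):
    T=np.array(p['pose']); d=T[:3,:3]@np.array([(u-p['cx'])/p['fx'],(v-p['cy'])/p['fy'],1]); o=T[:3,3]
    return o+d*(z-o[2])/d[2]
def w2pix(p,X):
    T=np.array(p['pose']); c=T[:3,:3].T@(np.array(X)-T[:3,3]); return c[0]/c[2]*p['fx']+p['cx'],c[1]/c[2]*p['fy']+p['cy']
E
python3 - <<'E'
from h import *
for c in('top','scene'):
    im,p=snap(c,c+'0'); print(c,p['fx'],np.round(p['pose'],3).tolist())
    cv2.imwrite(f'pics/{c}0b.png',cv2.resize(im,(800,600),interpolation=cv2.INTER_CUBIC))
s=manip.observe();print(s['clock'],np.round(s['tool_rot'],3).tolist(),s['ee_pos'])
E
```

```text
pics
top 410.71932097091263 [[-0.029, -0.985, 0.173, 0.386], [-0.999, 0.034, 0.023, -0.015], [-0.029, -0.172, -0.985, 1.11], [0.0, 0.0, 0.0, 1.0]]
scene 407.0001582289347 [[0.899, -0.32, 0.298, 0.237], [-0.437, -0.667, 0.603, -0.682], [0.006, -0.673, -0.74, 0.897], [0.0, 0.0, 0.0, 1.0]]
0.1 [[-0.935, 0.354, -0.0], [0.354, 0.935, -0.001], [-0.0, -0.001, -1.0]] [0.22114678 0.58413484 0.2555797 ]
```

View pics/top0b.png

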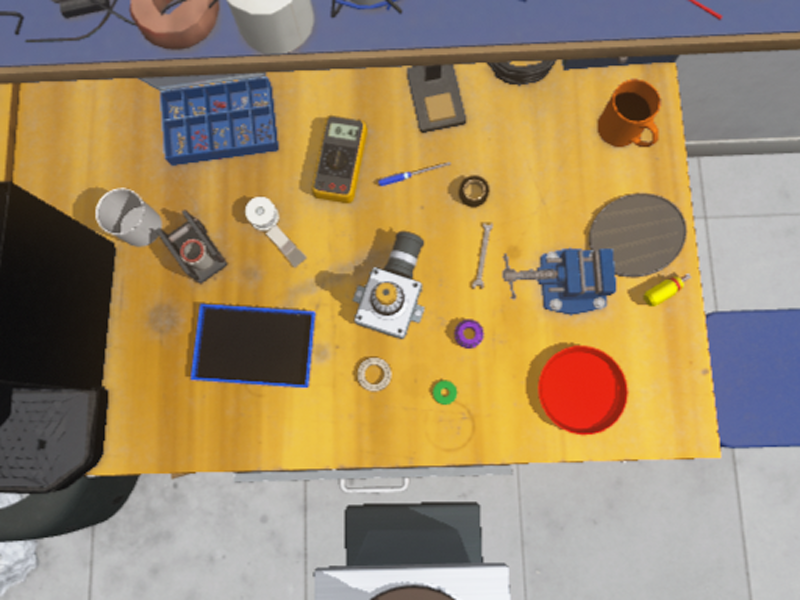

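View pics/scene0b.png

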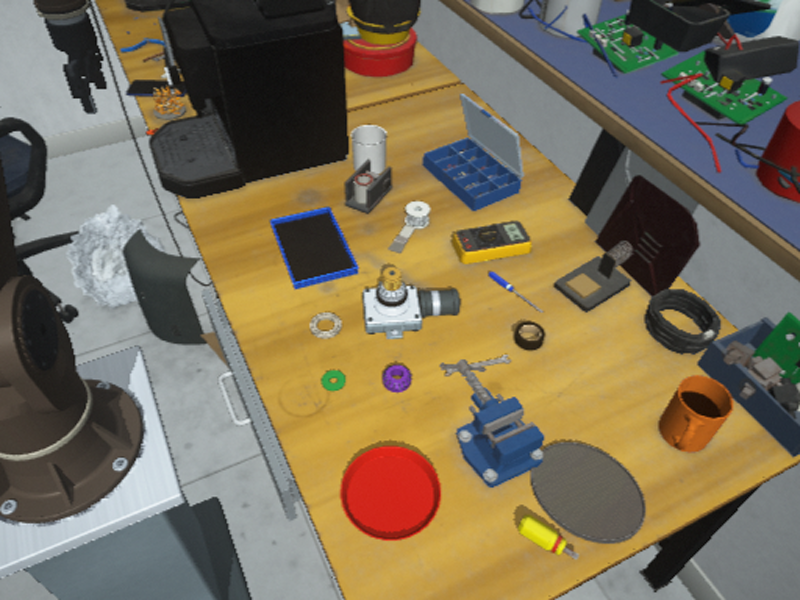

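The top view shows cap/spindle at about (386,291), the new seal at (374,374), the tray at (253,345), the dish at (583,389), green at (444,391) and purple at (468,333) (800-px scale). A coffee machine stands at the left edge, near the start pose of the arm.

Run:
```python
from h import *
k=.64
p=manip.camera_params('top'); q=manip.camera_params('scene')
for n,u,v,z in [('cap',386,290,.113),('rim',387,298,.08),('seal',374,374,.009),('tray',253,345,.018),('trayA',201,305,.018),('trayB',314,313,.018),('trayC',309,386,.018),('trayD',192,379,.018),('dish',583,389,.018),('green',444,391,.006),('m1 top@.3',110,245,.3),('m2@.3',0,185,.3),('m3 tray@.06',105,392,.06),('m4@.06',95,488,.06),('motor',405,245,.05)]:
    print(n,np.round(pix2w(p,u*k,v*k,z),3))
for n,u,v,z in [('cap',390,268,.113),('seal',326,325,.009),('mtray',235,175,.0),('mtrayL',172,195,0),('mR',345,155,0)]:
    print('s',n,np.round(pix2w(q,u*k,v*k,z),3))
print(np.array(w2pix(q,manip.observe()['ee_pos']))/k, np.array(w2pix(p,manip.observe()['ee_pos']))/k)
# height of machine: top right front scene corner (340?,0)
```

```text
cap [0.592 0.023 0.113]
rim [0.585 0.023 0.08 ]
seal [0.467 0.051 0.009]
tray [0.523 0.258 0.018]
trayA [0.596 0.35  0.018]
trayB [0.575 0.152 0.018]
trayC [0.45  0.162 0.018]
trayD [0.468 0.363 0.018]
dish [ 0.431 -0.3    0.018]
green [ 0.435 -0.068  0.006]
m1 top@.3 [0.627 0.379 0.3  ]
m2@.3 [0.717 0.534 0.3  ]
m3 tray@.06 [0.448 0.492 0.06 ]
m4@.06 [0.295 0.501 0.06 ]
motor [ 0.682 -0.01   0.05 ]
s cap [0.592 0.033 0.113]
s seal [0.469 0.045 0.009]
s mtray [ 0.453  0.57  -0.   ]
s mtrayL [0.303 0.559 0.   ]
s mR [0.716 0.534 0.   ]
[94.13752562 93.60798676] [-46.17100012 564.42921694]
```

```bash
cat >> h.py <<'E'
def go(*pts):
    s=manip.observe(); R=np.array(s['tool_rot']); e=np.array(s['ee_pos'])
    print(round(s['clock'],2),np.round(e*1000,1),'yaw_y',round(float(np.degrees(np.arctan2(R[1,1],R[0,1]))),2),'f',np.round(s['ft_force'],1),'w',round(s['gripper_width'],3),round(s['gripper_force'],1))
    for t in pts: print(t,np.round(R.T@(np.array(t)-e)*1000,1))
E
python3 -c "
from h import *
go((.26,.36,.3),(.56,.03,.3),(.587,.025,.3))"
```

```text
0.1 [221.1 584.1 255.6] yaw_y 69.26 f [-0.9 -0.1 -0. ] w 1.001 0.0
(0.26, 0.36, 0.3) [-115.7 -195.9  -44.1]
(0.56, 0.03, 0.3) [-513.1 -398.3  -43.8]
(0.587, 0.025, 0.3) [-540.1 -393.4  -43.8]
```

```bash
python3 -m handwheel '{"jaw":[1,1,1,1,1,1],"linear":[[-20,-35,-40],[-45,-80,-44],[-70,-120,-44],[-95,-160,-44],[-116,-196,-44],[-116,-196,-44]],"rotation":[[0,0,0],[0,0,0],[0,0,0],[0,0,0],[0,0,0],[0,0,0]]}' 40
python3 -m handwheel '{"jaw":[1,1,1,1,1,1,1,1,1,1,1],"linear":[[-40,-20,0],[-80,-40,0],[-120,-60,0],[-160,-80,0],[-200,-100,0],[-240,-120,0],[-280,-140,0],[-320,-160,0],[-360,-180,0],[-400,-200,0],[-400,-200,0]],"rotation":[[0,0,0],[0,0,0],[0,0,0],[0,0,0],[0,0,0],[0,0,0],[0,0,0],[0,0,0],[0,0,0],[0,0,0],[0,0,0]]}'
python3 - <<'E'
from h import *
im,p=snap('wrist','w1'); print(p['fx'],p['cx'],p['cy'],np.round(p['pose'],3).tolist())
go((.587,.025,.3))
E
```

```text
clock: 0.7
ee_pos: [0.2617, 0.3545, 0.3003]
tool_rot: [[-0.933, 0.36, -0.0], [0.36, 0.933, -0.002], [-0.001, -0.002, -1.0]]
ft_force: [0.3, 0.3, 0.7]
gripper_width: 0.999
gripper_force: 0.0
clock: 1.8
ee_pos: [0.5665, 0.0258, 0.2999]
tool_rot: [[-0.933, 0.361, 0.001], [0.361, 0.933, -0.004], [-0.003, -0.003, -1.0]]
ft_force: [0.4, -0.7, -0.1]
gripper_width: 1.0
gripper_force: 0.0
295.4641606546781 258.2120396230612 194.80476146857367 [[0.362, 0.885, 0.292, 0.492], [0.932, -0.342, -0.117, 0.056], [-0.004, 0.314, -0.949, 0.417], [0.0, 0.0, 0.0, 1.0]]
1.85 [565.   28.7 299.6] yaw_y 68.99 f [-0.3  1.2 -0.3] w 0.998 0.0
(0.587, 0.025, 0.3) [-21.9   4.4  -0.4]
```

View pics/w1.png

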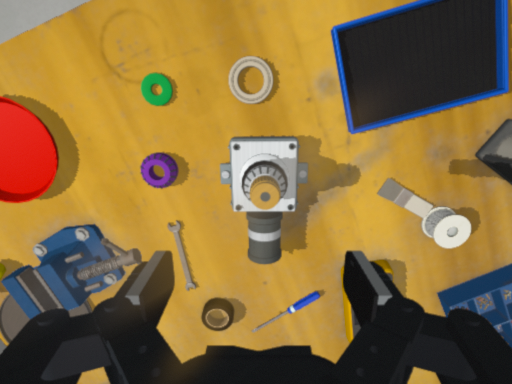

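The wrist view shows the drive square on: cap top at about (265,192), new seal at (251,80), case centre near (265,174). Next I measure these from an enlarged crop.

Run:
```python
from h import *
im=cv2.imread('pics/w1.png'); c=im[45:225,180:340]
cv2.imwrite('pics/w1c.png',cv2.resize(c,None,fx=3.3,fy=3.3,interpolation=cv2.INTER_CUBIC))
```

```text
(no output)
```

View pics/w1c.png

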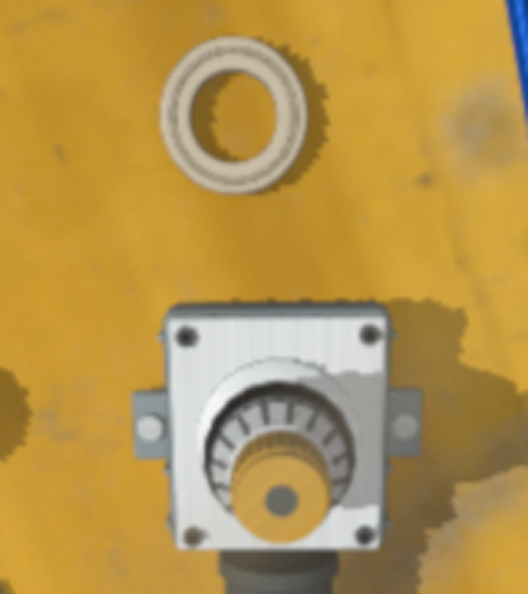

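Run:
```python
from h import *
p=manip.camera_params('wrist')
f=lambda u,v,z:np.round(pix2w(p,180+u/3.3,45+v/3.3,z)*1000,1)
print('cap',f(281,499,.113),'seal',f(234,114,.007))
S=[f(*a,.034) for a in[(187,336),(370,334),(193,537),(364,535)]]
print(S,np.mean(S,0)); d=S[1]-S[0]+S[3]-S[2]; print('drive y az',np.degrees(np.arctan2(d[1],d[0])))
c=f(281,499,.113)/1000
go((c[0],c[1],.15),(c[0],c[1],.093))
```

```text
cap [587.4  27.8 113. ] seal [465.5  56.2   7. ]
[array([536.2,   9.3,  34. ]), array([561.3,  76.6,  34. ]), array([615.1, -20.5,  34. ]), array([640. ,  46.8,  34. ])] [588.15  28.05  34.  ]
drive y az 69.62142728273196
1.85 [565.   28.7 299.6] yaw_y 68.99 f [-0.3  1.2 -0.3] w 0.998 0.0
(np.float64(0.5873999999999999), np.float64(0.027800000000000002), 0.15) [-21.2   7.5 149.6]
(np.float64(0.5873999999999999), np.float64(0.027800000000000002), 0.093) [-21.2   7.6 206.6]
```

```bash
python3 -m handwheel '{"jaw":[1,1,1,1,1,1,1],"linear":[[-21,7.5,40],[-21,7.5,80],[-21,7.5,120],[-21,7.5,140],[-21,7.5,140],[-21,7.5,140],[-21,7.5,140]],"rotation":[[0,0,0],[0,0,0],[0,0,0],[0,0,0],[0,0,0],[0,0,0],[0,0,0]]}' 40
python3 - <<'E'
from h import *
im,p=snap('wrist','w2')
cv2.imwrite('pics/w2c.png',cv2.resize(im[100:384,120:420],None,fx=2,fy=2,interpolation=cv2.INTER_CUBIC))
print(np.array(w2pix(p,(.5878,.028,.113))))
go((.5878,.028,.118))
E
```

```text
clock: 2.55
ee_pos: [0.5869, 0.0316, 0.1619]
tool_rot: [[-0.935, 0.353, 0.002], [0.353, 0.935, 0.001], [-0.002, 0.001, -1.0]]
ft_force: [0.3, 0.1, 1.5]
gripper_width: 0.996
gripper_force: 0.0
[252.96496778 237.15042944]
2.6 [586.9  31.5 162. ] yaw_y 69.29 f [ 1.  -0.8 -0.2] w 0.998 0.0
(0.5878, 0.028, 0.118) [-2. -3. 44.]
```

View pics/w2c.png

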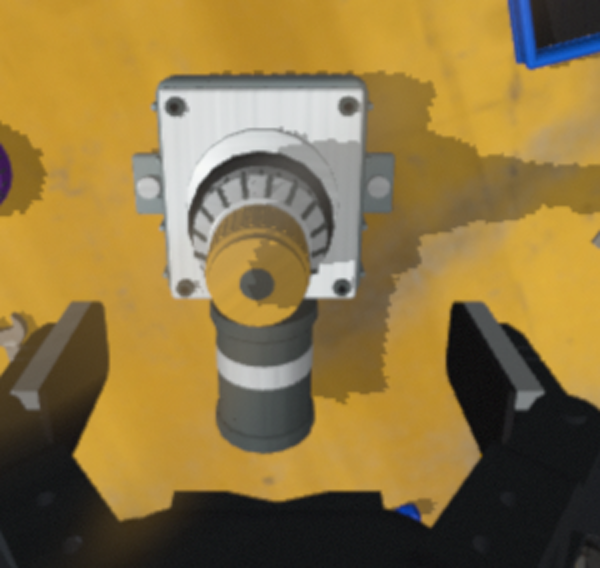

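Cap top centre is at (248.5,241.5) in the full image, slightly left of the finger midline (258), so a small shift is needed.

Run:
```python
from h import *
p=manip.camera_params('wrist')
c=pix2w(p,248.5,241.5,.113); print(c)
S=[pix2w(p,120+u/2,100+v/2,.034) for u,v in[(176,106),(348,106),(186,288),(342,288)]];print(np.mean(S,0))
go((c[0],c[1],.118))
```

```text
[0.58970815 0.02415934 0.113     ]
[0.59068056 0.02408003 0.034     ]
2.6 [586.9  31.5 162. ] yaw_y 69.29 f [ 1.  -0.8 -0.2] w 0.998 0.0
(np.float64(0.5897081494301535), np.float64(0.0241593371748186), 0.118) [-5.1 -5.9 44. ]
```

```bash
python3 -m handwheel '{"jaw":[1,1,1,1,-0.2,-1,-1,-1,-1,-1,-1],"linear":[[-5,-6,0],[-5,-6,25],[-5,-6,44],[-5,-6,44],[-5,-6,44],[-5,-6,44],[-5,-6,44],[-5,-6,44],[-5,-6,44],[-5,-6,44],[-5,-6,44]],"rotation":[[0,0,0],[0,0,0],[0,0,0],[0,0,0],[0,0,0],[0,0,0],[0,0,0],[0,0,0],[0,0,0],[0,0,0],[0,0,0]]}' 40
python3 - <<'E'
from h import *
go((.59,.024,.118))
E
```

```text
clock: 3.7
ee_pos: [0.589, 0.0236, 0.1174]
tool_rot: [[-0.935, 0.354, 0.002], [0.354, 0.935, 0.0], [-0.001, 0.001, -1.0]]
ft_force: [-0.2, 0.3, 5.6]
gripper_width: 0.381
gripper_force: 39.1
3.7 [589.   23.6 117.4] yaw_y 69.26 f [-0.2  0.3  5.6] w 0.381 39.1
(0.59, 0.024, 0.118) [-0.8  0.7 -0.6]
```

```bash
python3 -m handwheel '{"jaw":[-1,-1,-1,-1],"linear":[[0,0,-20],[0,0,-50],[0,0,-80],[0,0,-80]],"rotation":[[0,0,0],[0,0,0],[0,0,0],[0,0,0]]}'
python3 - <<'E'
from h import *
go((.527,.299,.12),(.527,.299,.040))
E
```

```text
clock: 4.1
ee_pos: [0.5908, 0.0235, 0.2006]
tool_rot: [[-0.935, 0.354, 0.007], [0.354, 0.935, 0.001], [-0.006, 0.003, -1.0]]
ft_force: [1.0, -0.0, -1.2]
gripper_width: 0.382
gripper_force: 39.8
4.1 [590.8  23.5 200.6] yaw_y 69.25 f [ 1.  -0.  -1.2] w 0.382 39.8
(0.527, 0.299, 0.12) [157.8 234.7  80.4]
(0.527, 0.299, 0.04) [158.2 234.5 160.4]
```

```bash
python3 -m handwheel '{"jaw":[-1,-1,-1,-1,-1,-1,-1,-1,-1,-1],"linear":[[26,39,0],[52,78,0],[79,117,0],[106,156,0],[132,196,0],[158,235,20],[158,235,60],[158,235,100],[158,235,120],[158,235,120]],"rotation":[[0,0,0],[0,0,0],[0,0,0],[0,0,0],[0,0,0],[0,0,0],[0,0,0],[0,0,0],[0,0,0],[0,0,0]]}'
python3 - <<'E'
from h import *
im,p=snap('wrist','w3')
cv2.imwrite('pics/w3b.png',im)
go((.527,.299,.040))
E
```

```text
clock: 5.1
ee_pos: [0.5217, 0.2983, 0.073]
tool_rot: [[-0.935, 0.354, -0.005], [0.354, 0.935, -0.004], [0.003, -0.005, -1.0]]
ft_force: [-0.1, -0.2, -0.9]
gripper_width: 0.382
gripper_force: 39.9
5.15 [523.  298.8  75.1] yaw_y 69.26 f [-0.7 -0.  -0.6] w 0.382 39.9
(0.527, 0.299, 0.04) [-3.7  1.7 35.1]
```

View pics/w3b.png

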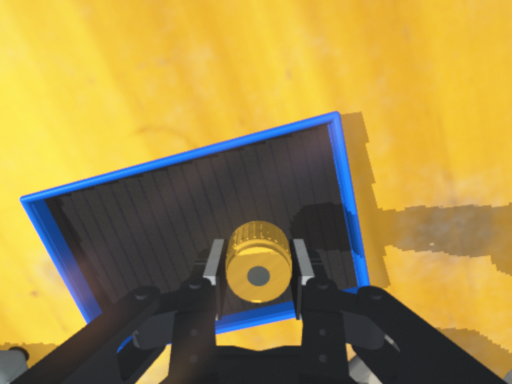

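Run:
```python
from h import *
p=manip.camera_params('wrist')
for u,v in[(22,198),(338,113),(370,290),(220,330),(298,314)]: print(np.round(pix2w(p,u,v,.018)*1000,1))
```

```text
[451.  167.8  18. ]
[471.7 367.   18. ]
[594.  354.9  18. ]
[588.9 243.8  18. ]
[595.6 301.8  18. ]
```

```bash
python3 -m handwheel '{"jaw":[-1,-1,-1,-1,-1,0.2,0.2,0.2],"linear":[[-3,1,15],[-3,1,28],[-3,1,34],[-3,1,35],[-3,1,35],[-3,1,35],[-3,1,35],[-3,1,35]],"rotation":[[0,0,0],[0,0,0],[0,0,0],[0,0,0],[0,0,0],[0,0,0],[0,0,0],[0,0,0]]}'
python3 - <<'E'
from h import *
go((.527,.299,.12),(.589,.0236,.2))
E
```

```text
clock: 5.95
ee_pos: [0.5273, 0.2995, 0.0418]
tool_rot: [[-0.935, 0.354, 0.001], [0.354, 0.935, 0.001], [-0.0, 0.001, -1.0]]
ft_force: [0.2, 0.2, 0.4]
gripper_width: 0.6
gripper_force: 0.0
5.95 [527.3 299.5  41.8] yaw_y 69.27 f [0.2 0.2 0.4] w 0.6 0.0
(0.527, 0.299, 0.12) [  0.1  -0.5 -78.2]
(0.589, 0.0236, 0.2) [-155.4 -236.1 -158.3]
```

```bash
python3 -m handwheel '{"jaw":[0.2,0.2,0.2,0.2,0.2,1,1,1,1,1,1,1],"linear":[[0,0,-25],[0,0,-60],[0,0,-100],[-8,-12,-130],[-33,-50,-135],[-59,-89,-135],[-85,-129,-135],[-111,-168,-135],[-137,-207,-135],[-155,-236,-135],[-155,-236,-120],[-155,-236,-120]],"rotation":[[0,0,0],[0,0,0],[0,0,0],[0,0,0],[0,0,0],[0,0,0],[0,0,0],[0,0,0],[0,0,0],[0,0,0],[0,0,0],[0,0,0]]}' 60
python3 -m handwheel '{"jaw":[1,1,1],"linear":[[0,0,0],[0,0,0],[0,0,0]],"rotation":[[0,0,0],[0,0,0],[0,0,0]]}'
python3 - <<'E'
from h import *
im,p=snap('wrist','w4')
cv2.imwrite('pics/w4c.png',cv2.resize(im[100:384,120:420],None,fx=2,fy=2,interpolation=cv2.INTER_CUBIC))
print((np.array(w2pix(p,(.589,.0236,.085)))-[120,100])*2)
print((np.array(w2pix(p,(.589,.0236,.096)))-[120,100])*2)
go((.589,.0236,.094))
E
```

```text
clock: 7.15
ee_pos: [0.5876, 0.0224, 0.1602]
tool_rot: [[-0.934, 0.356, -0.002], [0.356, 0.934, -0.0], [0.002, -0.001, -1.0]]
ft_force: [-0.4, 0.6, -0.2]
gripper_width: 1.001
gripper_force: 0.0
clock: 7.45
ee_pos: [0.5887, 0.0248, 0.1618]
tool_rot: [[-0.936, 0.352, 0.001], [0.352, 0.936, 0.0], [-0.0, 0.001, -1.0]]
ft_force: [0.1, -0.2, -0.4]
gripper_width: 1.001
gripper_force: 0.0
[273.0402339  235.64331073]
[272.86305225 248.22869173]
7.5 [588.6  24.7 161.7] yaw_y 69.35 f [ 0.5 -0.3  0.3] w 1.0 0.0
(0.589, 0.0236, 0.094) [-0.7 -0.9 67.7]
```

View pics/w4c.png

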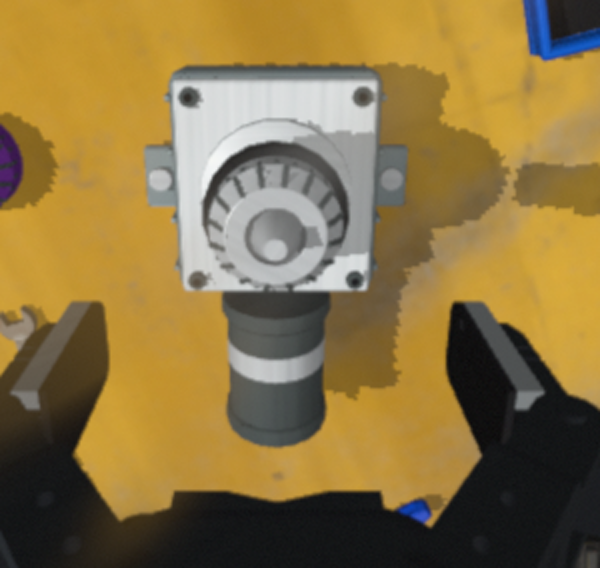

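Run:
```python
from h import *
p=manip.camera_params('wrist'); s=manip.observe();R=np.array(s['tool_rot']);e=np.array(s['ee_pos'])
for z in(.012,.025):
  for x in(-.011,.011):
    print(z,x,[np.round((np.array(w2pix(p,e+R@np.array([x,y,z])))-[120,100])*2) for y in(-.0425,.0425)])
```

```text
0.012 -0.011 [array([110., 370.]), array([442., 370.])]
0.012 0.011 [array([102., 293.]), array([449., 293.])]
0.025 -0.011 [array([123., 342.]), array([429., 342.])]
0.025 0.011 [array([116., 270.]), array([436., 270.])]
```

```bash
python3 -m handwheel '{"jaw":[1,1,1,1,0.4,0,-1,-1,-1,-1],"linear":[[-1,0,30],[-1,0,60],[-1,0,72.5],[-1,0,72.5],[-1,0,72.5],[-1,0,72.5],[-1,0,72.5],[-1,0,72.5],[-1,0,72.5],[-1,0,72.5]],"rotation":[[0,0,0],[0,0,0],[0,0,0],[0,0,0],[0,0,0],[0,0,0],[0,0,0],[0,0,0],[0,0,0],[0,0,0]]}' 60
python3 - <<'E'
from h import *
go((.589,.024,.089))
E
```

```text
clock: 8.5
ee_pos: [0.5904, 0.0234, 0.0909]
tool_rot: [[-0.935, 0.354, 0.003], [0.354, 0.935, 0.001], [-0.002, 0.002, -1.0]]
ft_force: [-3.0, 0.1, 10.9]
gripper_width: 0.557
gripper_force: 59.7
8.5 [590.4  23.4  90.9] yaw_y 69.25 f [-3.   0.1 10.9] w 0.557 59.7
(0.589, 0.024, 0.089) [1.5 0.  1.9]
```

```bash
python3 -m handwheel '{"jaw":[-1,-1,-1,-1,-1],"linear":[[0,0,-10],[0,0,-30],[0,0,-70],[0,0,-110],[0,0,-110]],"rotation":[[0,0,0],[0,0,0],[0,0,0],[0,0,0],[0,0,0]]}'
python3 - <<'E'
from h import *
im,p=snap('wrist','w5')
go((.518,.218,.2),(.518,.218,.032))
E
```

```text
clock: 9.0
ee_pos: [0.5926, 0.023, 0.2051]
tool_rot: [[-0.935, 0.355, 0.01], [0.355, 0.935, 0.001], [-0.009, 0.005, -1.0]]
ft_force: [0.8, 0.1, -1.1]
gripper_width: 0.548
gripper_force: 62.2
9.05 [591.2  23.2 202.4] yaw_y 69.26 f [-0.2  0.3 -1.8] w 0.551 62.2
(0.518, 0.218, 0.2) [137.5 156.2   2.2]
(0.518, 0.218, 0.032) [138.4 155.7 170.2]
```

View pics/w5.png

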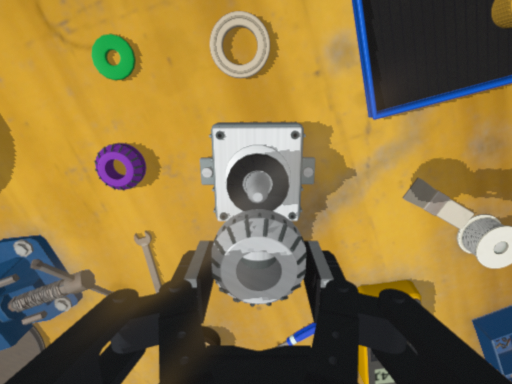

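```bash
python3 -m handwheel '{"jaw":[-1,-1,-1,-1,-1,-1,-1,-1,-1,-1,-1],"linear":[[28,32,0],[56,64,0],[84,96,0],[112,128,0],[137,156,0],[137,156,40],[137,156,85],[137,156,125],[137,156,145],[137,156,145],[137,156,145]],"rotation":[[0,0,0],[0,0,0],[0,0,0],[0,0,0],[0,0,0],[0,0,0],[0,0,0],[0,0,0],[0,0,0],[0,0,0],[0,0,0]]}'
python3 - <<'E'
from h import *
go((.521,.217,.034))
p=manip.camera_params('wrist')
E
```

```text
clock: 10.15
ee_pos: [0.5164, 0.2175, 0.0539]
tool_rot: [[-0.935, 0.354, -0.001], [0.354, 0.935, -0.001], [0.0, -0.001, -1.0]]
ft_force: [-0.1, 0.5, -1.2]
gripper_width: 0.551
gripper_force: 62.3
10.15 [516.4 217.5  53.9] yaw_y 69.25 f [-0.1  0.5 -1.2] w 0.551 62.3
(0.521, 0.217, 0.034) [-4.5  1.2 19.9]
```

```bash
python3 -m handwheel '{"jaw":[-1,-1,-1,-1,-1,0.4,0.4,0.4],"linear":[[-4,1,10],[-4,1,17],[-4,1,20],[-4,1,21.5],[-4,1,21.5],[-4,1,21.5],[-4,1,21.5],[-4,1,21.5]],"rotation":[[0,0,0],[0,0,0],[0,0,0],[0,0,0],[0,0,0],[0,0,0],[0,0,0],[0,0,0]]}'
python3 - <<'E'
from h import *
go((.589,.024,.2),(.589,.024,.0))
E
```

```text
clock: 10.95
ee_pos: [0.5208, 0.2174, 0.0326]
tool_rot: [[-0.935, 0.354, 0.0], [0.354, 0.935, 0.0], [-0.0, 0.0, -1.0]]
ft_force: [-0.1, 0.3, 0.6]
gripper_width: 0.699
gripper_force: 0.0
10.95 [520.8 217.4  32.6] yaw_y 69.27 f [-0.1  0.3  0.6] w 0.699 0.0
(0.589, 0.024, 0.2) [-132.3 -156.6 -167.4]
(0.589, 0.024, 0.0) [-132.2 -156.7   32.6]
```

```bash
python3 -m handwheel '{"jaw":[0.4,0.4,0.4,0.4,1,1,1,1,1,1,1,1],"linear":[[0,0,-20],[0,0,-60],[0,0,-110],[0,0,-140],[-22,-26,-150],[-50,-60,-150],[-78,-93,-150],[-106,-126,-150],[-132,-157,-150],[-132,-157,-120],[-132,-157,-90],[-132,-157,-90]],"rotation":[[0,0,0],[0,0,0],[0,0,0],[0,0,0],[0,0,0],[0,0,0],[0,0,0],[0,0,0],[0,0,0],[0,0,0],[0,0,0],[0,0,0]]}' 40
python3 -m handwheel '{"jaw":[1,1],"linear":[[0,0,0],[0,0,0]],"rotation":[[0,0,0],[0,0,0]]}' | head -2
python3 - <<'E'
from h import *
go((.589,.024,.075))
E
```

```text
clock: 12.15
ee_pos: [0.586, 0.0234, 0.1192]
tool_rot: [[-0.935, 0.355, -0.006], [0.355, 0.935, -0.001], [0.006, -0.003, -1.0]]
ft_force: [-1.0, 0.5, -0.1]
gripper_width: 1.001
gripper_force: 0.0
clock: 12.35
ee_pos: [0.5894, 0.024, 0.1239]
12.35 [589.4  24.  123.9] yaw_y 69.29 f [ 0.2 -0.2 -0.3] w 1.0 0.0
(0.589, 0.024, 0.075) [ 0.5 -0.2 48.9]
```

```bash
python3 -m handwheel '{"jaw":[1,1,1,0.5,-1,-1,-1,-1],"linear":[[0,0,25],[0,0,49],[0,0,49],[0,0,49],[0,0,49],[0,0,49],[0,0,49],[0,0,49]],"rotation":[[0,0,0],[0,0,0],[0,0,0],[0,0,0],[0,0,0],[0,0,0],[0,0,0],[0,0,0]]}' 40
python3 - <<'E'
from h import *
go((.589,.024,.075))
E
```

```text
clock: 13.15
ee_pos: [0.5897, 0.0238, 0.0757]
tool_rot: [[-0.935, 0.354, 0.003], [0.354, 0.935, 0.001], [-0.003, 0.002, -1.0]]
ft_force: [-3.0, -0.2, 8.8]
gripper_width: 0.657
gripper_force: 40.7
13.15 [589.7  23.8  75.7] yaw_y 69.26 f [-3.  -0.2  8.8] w 0.657 40.7
(0.589, 0.024, 0.075) [ 0.7 -0.1  0.7]
```

```bash
python3 -m handwheel '{"jaw":[-1,-1,-1,-1,-1],"linear":[[0,0,-15],[0,0,-50],[0,0,-90],[0,0,-120],[0,0,-120]],"rotation":[[0,0,0],[0,0,0],[0,0,0],[0,0,0],[0,0,0]]}'
python3 - <<'E'
from h import *
go((.431,-.30,.19),(.431,-.30,.027))
E
```

```text
clock: 13.65
ee_pos: [0.5914, 0.0234, 0.1996]
tool_rot: [[-0.935, 0.354, 0.009], [0.354, 0.935, 0.001], [-0.008, 0.005, -1.0]]
ft_force: [0.1, -0.4, -0.6]
gripper_width: 0.66
gripper_force: 42.7
13.65 [591.4  23.4 199.6] yaw_y 69.24 f [ 0.1 -0.4 -0.6] w 0.66 42.7
(0.431, -0.3, 0.19) [  35.4 -359.3    7.6]
(0.431, -0.3, 0.027) [  36.7 -360.   170.6]
```

```bash
python3 -m handwheel '{"jaw":[-1,-1,-1,-1,-1,-1,-1,-1,-1,-1,-1,-1],"linear":[[20,-40,0],[36,-80,0],[36,-120,0],[36,-160,0],[36,-200,0],[36,-240,0],[36,-280,0],[36,-320,0],[36,-360,0],[36,-360,40],[36,-360,80],[36,-360,80]],"rotation":[[0,0,0],[0,0,0],[0,0,0],[0,0,0],[0,0,0],[0,0,0],[0,0,0],[0,0,0],[0,0,0],[0,0,0],[0,0,0],[0,0,0]]}'
python3 -m handwheel '{"jaw":[-1,-1],"linear":[[0,0,0],[0,0,0]],"rotation":[[0,0,0],[0,0,0]]}' | head -2
python3 - <<'E'
from h import *
im,p=snap('wrist','w6')
go((.431,-.30,.029))
E
```

```text
clock: 14.85
ee_pos: [0.4248, -0.2988, 0.1103]
tool_rot: [[-0.935, 0.355, -0.006], [0.355, 0.935, 0.003], [0.007, 0.001, -1.0]]
ft_force: [-0.1, -0.4, 0.2]
gripper_width: 0.657
gripper_force: 42.8
clock: 15.05
ee_pos: [0.4285, -0.3008, 0.1154]
15.1 [ 428.6 -300.7  115.4] yaw_y 69.3 f [ 0.1  0.2 -0.7] w 0.657 42.8
(0.431, -0.3, 0.029) [-1.7  1.5 86.4]
```

View pics/w6.png

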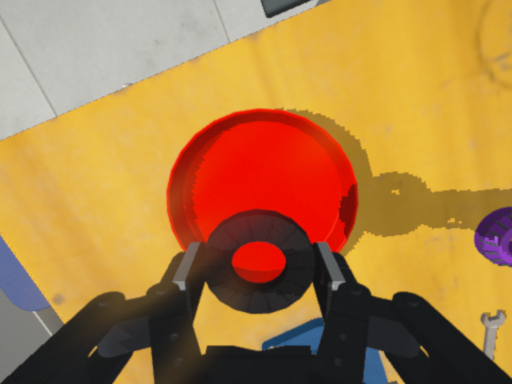

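The seal is gripped level above the dish (dish centre near (262,196)), clear of the walls; lowering it.

```bash
python3 -m handwheel '{"jaw":[-1,-1,-1,-1,-1,-1,0.5,0.5,0.5,0.5,0.5,0.5],"linear":[[-2,1,30],[-2,1,60],[-2,1,80],[-2,1,87],[-2,1,88.5],[-2,1,88.5],[-2,1,88.5],[-2,1,88.5],[-2,1,70],[-2,1,40],[-2,1,0],[-2,1,-40]],"rotation":[[0,0,0],[0,0,0],[0,0,0],[0,0,0],[0,0,0],[0,0,0],[0,0,0],[0,0,0],[0,0,0],[0,0,0],[0,0,0],[0,0,0]]}'
python3 - <<'E'
from h import *
go((.466,.05,.16),(.466,.05,.09))
E
```

```text
clock: 16.3
ee_pos: [0.4292, -0.2999, 0.155]
tool_rot: [[-0.935, 0.354, -0.0], [0.354, 0.935, 0.0], [0.0, -0.0, -1.0]]
ft_force: [1.2, -0.9, 0.5]
gripper_width: 0.755
gripper_force: 0.0
16.3 [ 429.2 -299.9  155. ] yaw_y 69.25 f [ 1.2 -0.9  0.5] w 0.755 0.0
(0.466, 0.05, 0.16) [ 89.6 340.3  -5. ]
(0.466, 0.05, 0.09) [ 89.6 340.3  65. ]
```

```bash
python3 -m handwheel '{"jaw":[0.5,0.5,1,1,1,1,1,1,1,1,1,1],"linear":[[11,42,0],[22,84,0],[33,126,0],[44,168,0],[55,210,0],[66,252,0],[78,296,0],[90,340,0],[90,340,20],[90,340,40],[90,340,40],[90,340,40]],"rotation":[[0,0,0],[0,0,0],[0,0,0],[0,0,0],[0,0,0],[0,0,0],[0,0,0],[0,0,0],[0,0,0],[0,0,0],[0,0,0],[0,0,0]]}'
python3 -m handwheel '{"jaw":[1,1],"linear":[[0,0,0],[0,0,0]],"rotation":[[0,0,0],[0,0,0]]}' | head -2
python3 - <<'E'
from h import *
im,p=snap('wrist','w7'); t,_=snap('top','t7')
im[:120,:160]=cv2.resize(t[200:290,320:440],(160,120))
cv2.imwrite('pics/w7b.png',im)
go((.466,.05,.022)); print(w2pix(p,(.466,.05,.009)))
E
```

```text
clock: 17.5
ee_pos: [0.4658, 0.0495, 0.1138]
tool_rot: [[-0.935, 0.355, -0.0], [0.355, 0.935, -0.0], [0.0, -0.0, -1.0]]
ft_force: [-0.0, 0.5, 1.5]
gripper_width: 0.998
gripper_force: 0.0
clock: 17.7
ee_pos: [0.4664, 0.0496, 0.1143]
17.8 [466.2  49.7 114. ] yaw_y 69.23 f [-0.3  0.1 -0. ] w 1.003 0.0
(0.466, 0.05, 0.022) [ 0.4  0.1 92. ]
(np.float64(258.28296048981656), np.float64(202.53944768286078))
```

View pics/w7b.png

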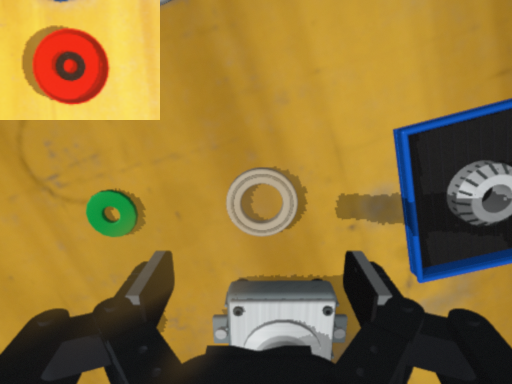

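The inset shows the worn seal flat in the red dish. The new seal is centred at (262,201.5), about 3 mm to the tool's +y; the burr stands in the tray.

```bash
python3 -m handwheel '{"jaw":[1,1,1,1,1,0.5,-1,-1,-1,-1],"linear":[[0.5,3,40],[0.5,3,75],[0.5,3,88],[0.5,3,91],[0.5,3,91],[0.5,3,91],[0.5,3,91],[0.5,3,91],[0.5,3,91],[0.5,3,91]],"rotation":[[0,0,0],[0,0,0],[0,0,0],[0,0,0],[0,0,0],[0,0,0],[0,0,0],[0,0,0],[0,0,0],[0,0,0]]}' 40
python3 - <<'E'
from h import *
go((.466,.05,.022))
E
```

```text
clock: 18.8
ee_pos: [0.4671, 0.053, 0.0237]
tool_rot: [[-0.935, 0.354, 0.002], [0.354, 0.935, 0.001], [-0.002, 0.002, -1.0]]
ft_force: [-2.4, 0.1, 13.0]
gripper_width: 0.647
gripper_force: 39.5
18.8 [467.1  53.   23.7] yaw_y 69.27 f [-2.4  0.1 13. ] w 0.647 39.5
(0.466, 0.05, 0.022) [-0.  -3.2  1.7]
```

```bash
python3 -m handwheel '{"jaw":[-1,-1,-1,-1,-1,-1,-1,-1,-1,-1,-1,-1],"linear":[[0,0,-20],[0,0,-60],[0,0,-110],[0,0,-140],[-40,0,-140],[-80,8,-140],[-110,14,-140],[-124,16,-140],[-124,16,-130],[-124,16,-130],[-124,16,-130],[-124,16,-130]],"rotation":[[0,0,0],[0,0,0],[0,0,0],[0,0,0],[0,0,0],[0,0,0],[0,0,0],[0,0,0],[0,0,0],[0,0,0],[0,0,0],[0,0,0]]}'
python3 - <<'E'
from h import *
im,p=snap('wrist','w8')
cv2.imwrite('pics/w8c.png',cv2.resize(im[130:350,150:370],None,fx=2.7,fy=2.7,interpolation=cv2.INTER_CUBIC))
go((.5895,.024,.1),(.5895,.024,.08)); print((np.array(w2pix(p,(.5895,.024,.096)))-[150,130])*2.7)
E
```

```text
clock: 20.0
ee_pos: [0.5872, 0.0243, 0.1525]
tool_rot: [[-0.935, 0.354, -0.0], [0.354, 0.935, 0.0], [0.001, 0.0, -1.0]]
ft_force: [0.3, -0.3, -1.0]
gripper_width: 0.644
gripper_force: 42.4
20.05 [587.4  24.3 152.6] yaw_y 69.29 f [ 0.2  0.2 -0.9] w 0.639 42.4
(0.5895, 0.024, 0.1) [-2.1  0.5 52.6]
(0.5895, 0.024, 0.08) [-2.1  0.5 72.6]
[294.15332243 276.04393091]
```

View pics/w8c.png

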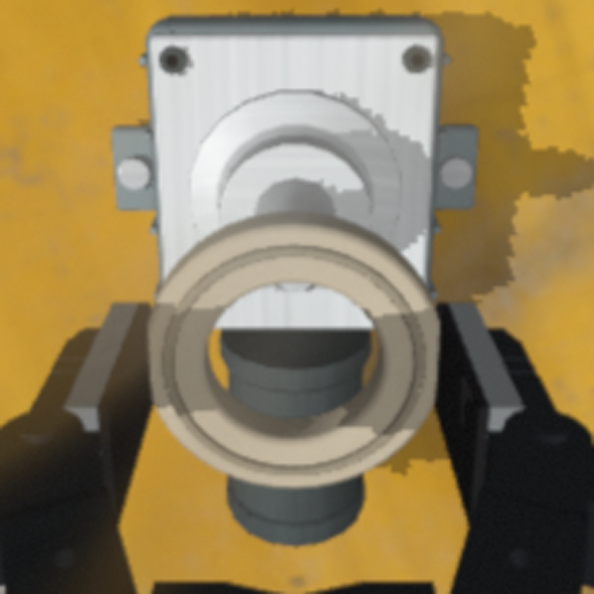

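Run:
```python
from h import *
p=manip.camera_params('wrist');e=np.array(manip.observe()['ee_pos'])
R=np.array(manip.observe()['tool_rot'])
for v in(351,355): 
  c=pix2w(p,150+294/2.7,130+v/2.7,e[2]-.0237+.009); print(np.round(c*1000,1),np.round(R.T@(c-e)*1000,1), 'to spindle',np.round(R.T@(np.array([.5895,.024,0])-c)*1000,1))
go()
```

```text
[585.7  25.4 137.9] [ 2.   0.5 14.7] to spindle [ -4.1  -0.  137.9]
[586.5  25.1 137.9] [ 1.1  0.5 14.7] to spindle [ -3.2  -0.  137.9]
20.05 [587.4  24.3 152.6] yaw_y 69.29 f [ 0.2  0.2 -0.9] w 0.639 42.4
```

```bash
python3 -m handwheel '{"jaw":[-1,-1,-1,-1,-1,-1,-1,-1],"linear":[[-3.3,0.2,15],[-3.3,0.2,35],[-3.3,0.2,50],[-3.3,0.2,60],[-3.3,0.2,66],[-3.3,0.2,70],[-3.3,0.2,72],[-3.3,0.2,72]],"rotation":[[0,0,0],[0,0,0],[0,0,0],[0,0,0],[0,0,0],[0,0,0],[0,0,0],[0,0,0]]}'
python3 - <<'E'
from h import *
go((.5895,.024,.0797))
E
```

```text
clock: 20.85
ee_pos: [0.5914, 0.0229, 0.0804]
tool_rot: [[-0.935, 0.354, 0.0], [0.354, 0.935, 0.0], [-0.0, 0.0, -1.0]]
ft_force: [-0.2, 0.3, -0.8]
gripper_width: 0.641
gripper_force: 42.4
20.85 [591.4  22.9  80.4] yaw_y 69.27 f [-0.2  0.3 -0.8] w 0.641 42.4
(0.5895, 0.024, 0.0797) [2.1 0.4 0.7]
```

```bash
python3 -m handwheel '{"jaw":[-1,-1,0.45,0.45,0.45,0.45,1,1,1],"linear":[[0,0,1],[0,0,1],[0,0,1],[0,0,1],[0,0,-20],[0,0,-50],[0,0,-85],[0,0,-85],[0,0,-85]],"rotation":[[0,0,0],[0,0,0],[0,0,0],[0,0,0],[0,0,0],[0,0,0],[0,0,0],[0,0,0],[0,0,0]]}'
python3 - <<'E'
from h import *
im,p=snap('wrist','w9')
cv2.imwrite('pics/w9c.png',cv2.resize(im[130:290,170:350],None,fx=3.3,fy=3.3,interpolation=cv2.INTER_CUBIC))
print((np.array(w2pix(p,(.5895,.024,.065)))-[170,130])*3.3,(np.array(w2pix(p,(.5895,.024,.096)))-[170,130])*3.3)
go((.5208,.2174,.165))
E
```

```text
clock: 21.75
ee_pos: [0.5916, 0.0231, 0.1661]
tool_rot: [[-0.935, 0.354, 0.002], [0.354, 0.935, 0.001], [-0.002, 0.001, -1.0]]
ft_force: [-0.4, 0.7, -0.7]
gripper_width: 1.0
gripper_force: 0.0
[290.84485957 238.19959593] [290.88211304 288.49051107]
21.8 [590.9  23.1 165. ] yaw_y 69.28 f [ 0.5 -0.6 -0.6] w 1.001 0.0
(0.5208, 0.2174, 0.165) [1.343e+02 1.569e+02 1.000e-01]
```

View pics/w9c.png

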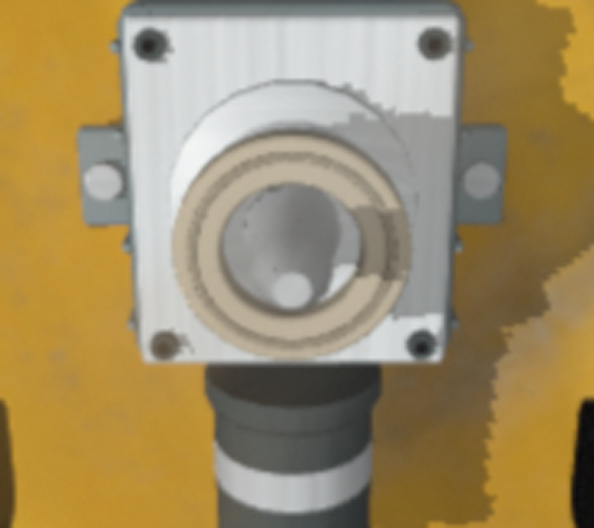

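Seal sits flat and centred: face centre near (291,246), spindle tip (292,289), as predicted. Fetching the burr.

```bash
python3 -m handwheel '{"jaw":[0.4,0.4,0.4,0.4,0.4,0.4,0.4,0.4,0.4,0.4],"linear":[[28,32,0],[56,65,0],[84,98,0],[112,131,0],[134,157,0],[134,157,30],[134,157,60],[134,157,60],[134,157,60],[134,157,60]],"rotation":[[0,0,0],[0,0,0],[0,0,0],[0,0,0],[0,0,0],[0,0,0],[0,0,0],[0,0,0],[0,0,0],[0,0,0]]}' 60
python3 - <<'E'
from h import *
go((.5208,.2174,.0315))
E
```

```text
clock: 22.8
ee_pos: [0.5222, 0.2169, 0.1062]
tool_rot: [[-0.935, 0.355, 0.001], [0.355, 0.935, 0.0], [-0.001, 0.001, -1.0]]
ft_force: [0.4, 0.4, -0.4]
gripper_width: 0.696
gripper_force: 0.0
22.8 [522.2 216.9 106.2] yaw_y 69.22 f [ 0.4  0.4 -0.4] w 0.696 0.0
(0.5208, 0.2174, 0.0315) [ 1.5 -0.1 74.7]
```

```bash
python3 -m handwheel '{"jaw":[0.4,0.4,0.4,0.4,-1,-1,-1,-1,-1,-1],"linear":[[1,0,40],[1,0,65],[1,0,75],[1,0,75],[1,0,75],[1,0,75],[1,0,75],[1,0,75],[1,0,75],[1,0,75]],"rotation":[[0,0,0],[0,0,0],[0,0,0],[0,0,0],[0,0,0],[0,0,0],[0,0,0],[0,0,0],[0,0,0],[0,0,0]]}' 60
python3 - <<'E'
from h import *
go((.5208,.2174,.0315))
E
```

```text
clock: 23.8
ee_pos: [0.5214, 0.2176, 0.0322]
tool_rot: [[-0.935, 0.354, 0.002], [0.354, 0.935, 0.001], [-0.001, 0.002, -1.0]]
ft_force: [-2.5, -1.3, 7.5]
gripper_width: 0.553
gripper_force: 61.5
23.8 [521.4 217.6  32.2] yaw_y 69.24 f [-2.5 -1.3  7.5] w 0.553 61.5
(0.5208, 0.2174, 0.0315) [ 0.5 -0.4  0.7]
```

```bash
python3 -m handwheel '{"jaw":[-1,-1,-1,-1,-1,-1,-1,-1,-1,-1,-1,-1],"linear":[[0,0,-20],[0,0,-60],[0,0,-105],[0,0,-140],[-25,-30,-140],[-53,-63,-140],[-81,-96,-140],[-109,-129,-140],[-132,-157,-140],[-132,-157,-120],[-132,-157,-120],[-132,-157,-120]],"rotation":[[0,0,0],[0,0,0],[0,0,0],[0,0,0],[0,0,0],[0,0,0],[0,0,0],[0,0,0],[0,0,0],[0,0,0],[0,0,0],[0,0,0]]}'
python3 -m handwheel '{"jaw":[-1,-1],"linear":[[0,0,0],[0,0,0]],"rotation":[[0,0,0],[0,0,0]]}' | head -2
python3 - <<'E'
from h import *
im,p=snap('wrist','w10')
cv2.imwrite('pics/w10c.png',cv2.resize(im[130:350,150:370],None,fx=2.7,fy=2.7,interpolation=cv2.INTER_CUBIC))
e=np.array(manip.observe()['ee_pos']); c=e+np.array([0,0,-.0062])
print('burr top pred',(np.array(w2pix(p,c))-[150,130])*2.7)
go((.5895,.024,.0912))
E
```

```text
clock: 25.0
ee_pos: [0.5881, 0.0248, 0.1509]
tool_rot: [[-0.936, 0.353, -0.0], [0.353, 0.936, 0.001], [0.001, 0.001, -1.0]]
ft_force: [0.4, -0.9, -0.5]
gripper_width: 0.553
gripper_force: 62.3
clock: 25.2
ee_pos: [0.5886, 0.0251, 0.1512]
burr top pred [290.18070313 385.3564095 ]
25.25 [588.6  24.9 151. ] yaw_y 69.35 f [ 0.3  0.8 -1.2] w 0.55 62.3
(0.5895, 0.024, 0.0912) [-1.1 -0.6 59.8]
```

View pics/w10c.png

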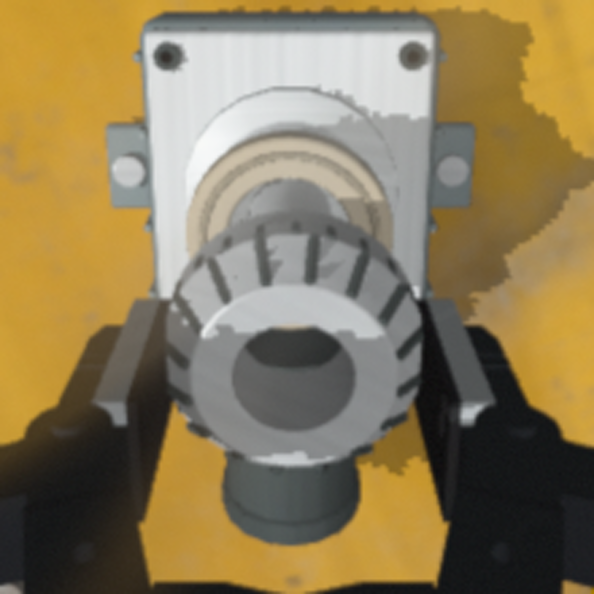

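```bash
python3 -m handwheel '{"jaw":[-1,-1,-1,-1,-1,-1,-1,-1,-1],"linear":[[-2.2,-0.9,15],[-2.2,-0.9,30],[-2.2,-0.9,42],[-2.2,-0.9,50],[-2.2,-0.9,55],[-2.2,-0.9,58],[-2.2,-0.9,59.5],[-2.2,-0.9,60],[-2.2,-0.9,60]],"rotation":[[0,0,0],[0,0,0],[0,0,0],[0,0,0],[0,0,0],[0,0,0],[0,0,0],[0,0,0],[0,0,0]]}'
python3 - <<'E'
from h import *
go((.5895,.024,.0912))
E
```

```text
clock: 26.15
ee_pos: [0.5903, 0.0223, 0.0908]
tool_rot: [[-0.935, 0.354, 0.001], [0.354, 0.935, 0.0], [-0.001, 0.0, -1.0]]
ft_force: [-1.5, 0.3, 0.6]
gripper_width: 0.549
gripper_force: 62.6
26.15 [590.3  22.3  90.8] yaw_y 69.26 f [-1.5  0.3  0.6] w 0.549 62.6
(0.5895, 0.024, 0.0912) [ 1.3  1.3 -0.4]
```

Seated (z matches home). Release, then fetch the cap.

```bash
python3 -m handwheel '{"jaw":[-1,0.2,0.4,0.4,0.4,0.4,0.4,0.4,0.4],"linear":[[0,0,0.5],[0,0,0.5],[0,0,0.5],[0,0,0.5],[0,0,-20],[0,0,-50],[0,0,-80],[0,0,-80],[0,0,-80]],"rotation":[[0,0,0],[0,0,0],[0,0,0],[0,0,0],[0,0,0],[0,0,0],[0,0,0],[0,0,0],[0,0,0]]}' 40
python3 - <<'E'
from h import *
im,p=snap('wrist','w11')
cv2.imwrite('pics/w11c.png',cv2.resize(im[130:290,170:350],None,fx=3.3,fy=3.3,interpolation=cv2.INTER_CUBIC))
print((np.array(w2pix(p,(.5895,.024,.085)))-[170,130])*3.3)
go((.5273,.2995,.17))
E
```

```text
clock: 27.05
ee_pos: [0.5905, 0.0225, 0.1708]
tool_rot: [[-0.935, 0.354, 0.002], [0.354, 0.935, 0.001], [-0.001, 0.001, -1.0]]
ft_force: [-0.3, 0.3, -0.1]
gripper_width: 0.7
gripper_force: 0.0
[295.03876157 264.90366441]
27.1 [589.9  22.6 169.9] yaw_y 69.28 f [ 0.1 -0.1 -0.9] w 0.702 0.0
(0.5273, 0.2995, 0.17) [156.5 236.9   0. ]
```

View pics/w11c.png

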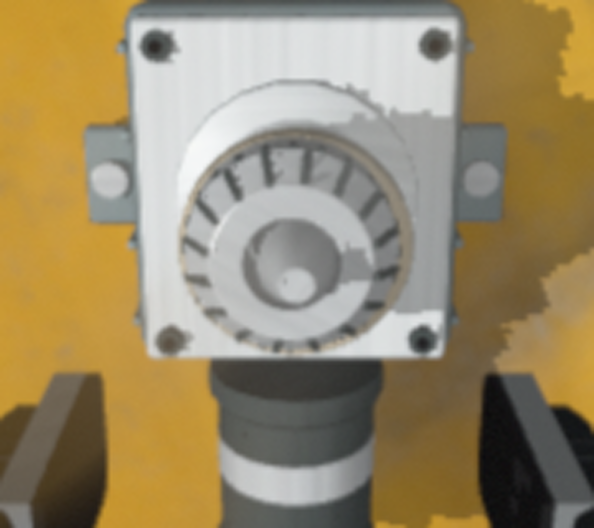

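Burr sits flat and centred at (292,263), with the pale rim showing all round. On to the cap.

```bash
python3 -m handwheel '{"jaw":[0.2,0.2,0.2,0.2,0.2,0.2,0.2,0.2,0.2,0.2,0.2],"linear":[[26,39,0],[52,79,0],[78,118,0],[104,158,0],[130,197,0],[156,237,0],[156,237,30],[156,237,60],[156,237,60],[156,237,60],[156,237,60]],"rotation":[[0,0,0],[0,0,0],[0,0,0],[0,0,0],[0,0,0],[0,0,0],[0,0,0],[0,0,0],[0,0,0],[0,0,0],[0,0,0]]}' 40
python3 - <<'E'
from h import *
go((.5273,.2995,.0385))
E
```

```text
clock: 28.2
ee_pos: [0.529, 0.2989, 0.1114]
tool_rot: [[-0.935, 0.355, 0.001], [0.355, 0.935, 0.001], [-0.001, 0.001, -1.0]]
ft_force: [0.6, -0.4, 0.4]
gripper_width: 0.601
gripper_force: 0.0
28.2 [529.  298.9 111.4] yaw_y 69.21 f [ 0.6 -0.4  0.4] w 0.601 0.0
(0.5273, 0.2995, 0.0385) [ 1.8 -0.1 72.9]
```

```bash
python3 -m handwheel '{"jaw":[0.2,0.2,0.2,0.2,-1,-1,-1,-1,-1,-1],"linear":[[1.5,0,35],[1.5,0,60],[1.5,0,73],[1.5,0,73],[1.5,0,73],[1.5,0,73],[1.5,0,73],[1.5,0,73],[1.5,0,73],[1.5,0,73]],"rotation":[[0,0,0],[0,0,0],[0,0,0],[0,0,0],[0,0,0],[0,0,0],[0,0,0],[0,0,0],[0,0,0],[0,0,0]]}' 40
python3 - <<'E'
from h import *
go((.5895,.024,.0385))
E
```

```text
clock: 29.2
ee_pos: [0.5279, 0.3001, 0.039]
tool_rot: [[-0.935, 0.354, 0.002], [0.354, 0.935, 0.002], [-0.002, 0.002, -1.0]]
ft_force: [-0.3, -1.6, 6.8]
gripper_width: 0.378
gripper_force: 40.1
29.2 [527.9 300.1  39. ] yaw_y 69.26 f [-0.3 -1.6  6.8] w 0.378 40.1
(0.5895, 0.024, 0.0385) [-1.555e+02 -2.364e+02  2.000e-01]
```

```bash
python3 -m handwheel '{"jaw":[-1,-1,-1,-1,-1,-1,-1,-1,-1,-1,-1,-1],"linear":[[0,0,-20],[0,0,-60],[0,0,-105],[-10,-15,-140],[-35,-53,-140],[-60,-91,-140],[-86,-131,-140],[-112,-170,-140],[-138,-210,-140],[-155.5,-236.5,-140],[-155.5,-236.5,-120],[-155.5,-236.5,-120]],"rotation":[[0,0,0],[0,0,0],[0,0,0],[0,0,0],[0,0,0],[0,0,0],[0,0,0],[0,0,0],[0,0,0],[0,0,0],[0,0,0],[0,0,0]]}'
python3 -m handwheel '{"jaw":[-1,-1,-1],"linear":[[0,0,0],[0,0,0],[0,0,0]],"rotation":[[0,0,0],[0,0,0],[0,0,0]]}' | head -2
python3 - <<'E'
from h import *
go((.5895,.024,.118))
E
```

```text
clock: 30.4
ee_pos: [0.5872, 0.0224, 0.1561]
tool_rot: [[-0.934, 0.356, -0.003], [0.356, 0.934, -0.0], [0.002, -0.001, -1.0]]
ft_force: [-0.8, 0.8, -0.6]
gripper_width: 0.379
gripper_force: 39.9
clock: 30.7
ee_pos: [0.5887, 0.0246, 0.158]
30.7 [588.7  24.6 158. ] yaw_y 69.36 f [-0.1  0.1 -0.1] w 0.379 39.9
(0.5895, 0.024, 0.118) [-0.9 -0.3 40.1]
```

```bash
python3 -m handwheel '{"jaw":[-1,-1,-1,-1,-1,-1,-1,-1],"linear":[[-0.8,-0.3,12],[-0.8,-0.3,22],[-0.8,-0.3,30],[-0.8,-0.3,35],[-0.8,-0.3,38],[-0.8,-0.3,40],[-0.8,-0.3,40.5],[-0.8,-0.3,40.5]],"rotation":[[0,0,0],[0,0,0],[0,0,0],[0,0,0],[0,0,0],[0,0,0],[0,0,0],[0,0,0]]}'
python3 - <<'E'
from h import *
go((.5895,.024,.118))
E
```

```text
clock: 31.5
ee_pos: [0.5891, 0.0228, 0.1172]
tool_rot: [[-0.935, 0.354, 0.0], [0.354, 0.935, 0.0], [-0.0, 0.0, -1.0]]
ft_force: [-2.1, -0.1, 2.8]
gripper_width: 0.383
gripper_force: 40.3
31.5 [589.1  22.8 117.2] yaw_y 69.25 f [-2.1 -0.1  2.8] w 0.383 40.3
(0.5895, 0.024, 0.118) [ 0.1  1.2 -0.8]
```

```bash
python3 -m handwheel '{"jaw":[0,0.2,0.2,0.2,0.4,0.4,0.4,0.4,0.4,0.4,0.4],"linear":[[0,0,0],[0,0,0],[0,0,0],[0,0,-20],[0,0,-50],[0,0,-80],[0,0,-110],[30,0,-110],[60,0,-110],[60,0,-110],[60,0,-110]],"rotation":[[0,0,0],[0,0,0],[0,0,0],[0,0,0],[0,0,0],[0,0,0],[0,0,0],[0,0,0],[0,0,0],[0,0,0],[0,0,0]]}'
python3 - <<'E'
from h import *
im,p=snap('wrist','w12'); s,q=snap('scene','s12')
u,v=map(int,w2pix(q,(.59,.024,.08))); a=cv2.resize(s[v-50:v+50,u-60:u+60],(480,400),interpolation=cv2.INTER_CUBIC)
u,v=map(int,w2pix(p,(.59,.024,.08))); print(u,v); u=min(max(u,60),452);v=min(max(v,75),309)
b=cv2.resize(im[v-75:v+75,u-60:u+60],(320,400),interpolation=cv2.INTER_CUBIC)
cv2.imwrite('pics/fin.png',np.hstack([a,b]))
c=w2pix(p,(.5895,.024,.113)); print('cap top in right crop',480+(c[0]-u+60)*320/120,(c[1]-v+75)*400/150)
go()
E
```

```text
clock: 32.6
ee_pos: [0.5329, 0.0445, 0.2271]
tool_rot: [[-0.936, 0.353, 0.001], [0.353, 0.936, 0.001], [-0.0, 0.001, -1.0]]
ft_force: [1.3, -0.3, 0.4]
gripper_width: 0.695
gripper_force: 0.0
259 246
cap top in right crop 639.8137701538626 245.9013751929224
32.7 [533.8  43.9 227. ] yaw_y 69.25 f [-0.1 -0.7  0.4] w 0.697 0.0
```

View pics/fin.png

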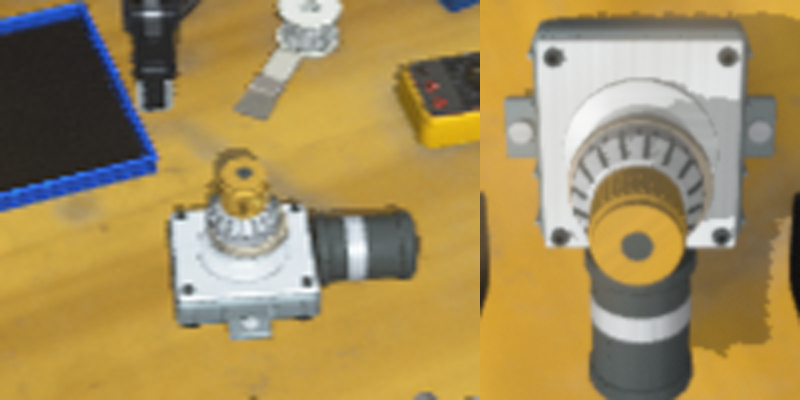

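The stack is upright and home: cap top centre at (638,246) against (640,246) predicted, with burr and pale seal below it. I'm handing it in.

```bash
python3 -c "
from h import *
print(manip.job_done())"
```

```text
the job is handed in; nothing more can be done
None
```

The worn seal lies in the red dish, the new seal, burr and cap are back on the spindle and home as far as the final pictures and heights show, and the job was handed in at about 33 s.

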